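Draw out the paper drill's side-stop arm to the job marker and hold it

ROBOT

A 6-joint arm with a two-finger parallel gripper is mounted at the origin on the work surface. World frame = base frame: x ahead of the robot, y to its left, z up, the work surface at z = 0. Lengths are in mm, angles in rad, forces in N, time in s.
With the tool pointing down it reaches from about 300 to 775 mm from the base axis. Payload 14.6 kg.
Tool frame: the origin (TCP) lies between the finger pads; the fingertips stand 25 mm ahead of it and the grasp point (between the pads) lies 6 mm ahead of it; z points along the fingers, x is the direction in which the jaws open and shut, and the axes are right-handed (so a half turn about z gives the same grasp; the last joint's range is limited). The gripper opens to 94 mm and grips with 3 to 60 N. Pads are 16 mm wide; open, the fingers measure 119 mm over their backs; the gripper's body (75 mm by 177 mm) begins 78 mm behind the grasp point.
Start: joints at [-0.067, 0.3, 1.521, -0, 1.321, -0.067], TCP at [549.99, -0.002, 230.446] pointing down, gripper open.
Joint ranges: [-3.03, 3.03], [-0.79, 2.21], [0.23, 2.52], [-1.04, 4.18], [0, 3.07], [-2.55, 2.55]. Speed limits (rad/s): [2.22, 2.22, 2.57, 3.14, 3.14, 3.14].

INTERFACE

Orientations are given as [roll, pitch, yaw] about the fixed x, y, z axes, in that order (R = Rz(yaw) Ry(pitch) Rx(roll)).
In Python, from cell import manip gives the robot as it stands.
- The arm moves only by the tool apply_moves, never from a script. Its argument "series" is a list of rows, each a list of 3 entries, a list of its own where there are three numbers: the shift along the world's x, y, z in cm, then the turn, a rotation vector about the world's x, y, z in rad, then the opening in per cent of the stroke, from 0 (shut) to 100 (fully open). A call has exactly 10 rows; each row is the pose to reach, as a shift and turn from the pose commanded when the call began; what a row does not reach only later rows make up. A row lasts 1/8 s, in which the tool goes at most 62.5 mm and 10.7 degrees, less where a joint would pass 70% of its speed; a pose out of reach is approached as far as the arm can. A call with a gripper value outside its range is refused whole. The fingers move at their own pace and stop on an object; "grip_force" is the grip in N (left out, the last holds). Time passes only in rows, so rows that repeat a pose let the fingers close, or fill a call up. It gives the time, the measured TCP pose, the force and the opening at its end, in the units of the state.
- manip.read_state(): the state, without advancing time (a new reading comes with each control period).
- manip.camera(name): name is "scene" or "side" or "wrist"; returns (picture, depth): 420x560x3 uint8, red, green, blue; 420x560 float32, mm along the optical axis (not along the pixel's ray), 0 where there is no reading.
- manip.camera_info(name): a dict with "intrinsics" (3x3 intrinsics, pixels), "dist" ([k1, k2, p1, p2, k3] as OpenCV has them; the pictures are not rectified), "extrinsics" (4x4, takes a point from world to camera coordinates); the wrist camera has in their place "hand_eye" (4x4, takes a point from camera to tool coordinates, whose origin is the TCP and whose axes are the tool frame's). Camera axes: x right, y down, z forward; pixel columns grow to the right and rows downward; lengths in mm; the calibration is good to about 2 mm. A picture is of the moment at which its call begins: read the wrist's pose just before it. camera_info takes no time and is no camera call.
- manip.sign_off(): hands the job in, once; it reports no verdict.
The state is a dict: "clock": time; "joints": joint angles; "qd": joint speeds; "effort": joint torques, N m; "eef_pos": TCP position; "eef_rot": TCP orientation; "wrist_force": force on the tool from outside, world axes, zero at the start; "moment": the same for the moment, N m; "finger_gap": finger opening in mm.
Only numpy, scipy, OpenCV 4.12 (cv2) and the standard library are available. Lean on these libraries where they do the work, as an engineer would, in place of code of your own. Each camera call takes 0.05 s, during which the arm holds its last target.

TASK

The next job on the bench paper drill is a long sheet: pinch the black grip of the telescoping side-stop arm so that its red lock button is squeezed right in, and with the lock held off draw the arm out until the red pointer on the scale lines up with the middle of the green marker (not the blue one). Finish while still holding it there, standing still with the button squeezed in, so that I can offer up the first sheet before the lock bites; never force the arm out against its lock, and leave the other things on the bench and the stack of cards where they are.

Things in the scene. Friction and masses are not known exactly. Their poses are not given: they have to be found in the camera images.
- grip_center (a point): Centre of the black grip at the arm's outer end, half-way up, midway between the two pinched faces when the button is in. Block 60 (y) x 36 (x) x 38 mm tall, underside 62 mm above the bench, free air below. Over rubber pad (-x face) and red button (+x face): 46 mm with the button out, 40 mm pressed in. Axes: +y the level direction the arm draws out (it slides only along y), x across, from pad to button, z up.
- button_face (a point): Centre of the outer face of the red lock button, 34 mm (y) x 26 mm (z), on the grip's +x face, level with the grip's centre; standing 8 mm proud when out, 2 mm when in. It moves in towards -x.
- lock_button (a joint): Lock button travel (m): 0 out and locked, 0.006 fully in. Sprung: 6 to 8 N to start, 8 N fully in, and it comes out by itself when let go. Out, a brake shoe wedges in the sleeve (holds 20 N or more); it lets go over the first millimetre or so, after which the arm runs free at any extension.
- gauge_arm (a joint): Extension of the telescoping arm (m): 0 fully in, 0.17 fully out; grows as the grip moves along its +y. The free arm resists with about 1.5 N of friction plus 4 N per m/s, no return spring; arm mass about 0.7 kg, carried by the sleeve.
- pointer (a point): Tip of the 4 mm wide red pointer on the tail of the arm, in the slot on top of the fixed aluminium sleeve and over the white rule (ticks every 5 mm), 102 mm above the bench. It moves with the arm, always 335 mm to -y of the grip's centre. Same axes as the grip.
- green_mark (a point): Green marker clip, 8 mm wide (y), fixed on the rear (+x) edge of the sleeve beside the slot; this point is mid-width, on the side by the slot. Same axes as the grip: the arm is set when the pointer is level with it along y. 28 to 147 mm of drawing out is needed.
- blue_mark (a point): Blue marker clip of the same shape, for another job: not the one to use.
- paper_drill: Bench paper drill, fixed, base 300 x 340 mm, origin at the centre of its underside, 450 mm tall at the motor in its -y half; work table 55 mm high. +y: the direction the arm draws out. The sleeve's axis is 75 mm to +x of the origin, its mouth 272 mm to +y.
- stop_plate (a point): Foot of the steel stop plate on the arm, on the arm's axis, 50 mm above the bench. The plate, 4 mm thick (y), reaches 95 mm from here to -x and is 36 mm tall; it lies 43 mm to -y of the grip's centre and moves with it.
- bottle_center (a point): White glue bottle, 62 mm across, 165 mm tall, on the bench: bystander (centre).
- tape_center (a point): Roll of amber tape lying flat, 90 mm across, 24 mm high: bystander (centre).
- cards_center (a point): Stack of cards 105 x 148 x 18 mm on the drill's work table: bystander (centre).
- carton_center (a point): Small cardboard carton 90 x 120 x 60 mm: bystander (centre).

How it is judged (in metres and radians):
On the way, in this order (a step that is already met when the one before it is completed fails the run):
1. the grip is pinched between the fingers with the lock button squeezed in (value of joint lock_button above 0.004 m and contact force between the fingers and lock_button above 1.5 N and contact force between the fingers and rubber_pad above 1.5 N), for 0.2 s.
2. with the button held in, the arm is drawn out to the green marker (all of step 1 and y of pointer in the frame of green_mark between -0.003 and 0.003 m), for 0.2 s.
At the end, for the whole second after the job is handed in: The pointer is within 3 mm of the middle of the green marker along the scale, the arm is at rest (under 5 mm/s), and the fingers still pinch the grip: over 1.5 N on the lock button and on the rubber pad opposite, with the button at least 4 mm in (all of step 2 and velocity of joint gauge_arm between -0.005 and 0.005 m/s); the arm keeps its last pose, push and grip.
It fails at once if the arm is forced along (over 20 mm/s) while its lock button is not pressed (value of joint lock_button below 0.0005 m and (velocity of joint gauge_arm above 0.02 m/s or velocity of joint gauge_arm below -0.02 m/s)).
It fails at once if a bystander is moved by more than 15 mm (distance of any of bottle_center, tape_center, cards_center, carton_center from where it was at the start of the episode above 0.015 m).
It also fails if it takes over 35 s, if anything falls off the work surface, if the arm or the gripper's body presses on something with over 40 N, if the wrist force passes 120 N, or if a joint passes its speed limit or range.

## Working session

There is one attempt and no reset: what is moved stays moved. The work goes in short steps, Python scripts to look and compute and a tool call to move; the robot and the scene stay as the last step left them, time stands still between calls to the robot, and variables do not carry over. Pictures are saved under pics/ and viewed, and the job is handed in when it is done.

Besides the shell and the picture viewer there is one more tool, called after ">>>" as name(argument=value, ...) on one line, values as JSON. apply_moves: Moves the arm, as the interface text tells. Its arguments: {"type":"object","properties":{"series":{"type":"array","items":{"type":"array"}},"grip_force":{"type":"number"}},"required":["series"]}

```bash
mkdir -p pics; ls; python3 - <<'E'
from cell import manip
import cv2,numpy as np
print(manip.read_state())
for n in ["scene","side","wrist"]:
    p,d=manip.camera(n); cv2.imwrite(f"pics/{n}0.png",p[:,:,::-1]); np.savez(f"{n}0.npz",p=p,d=d)
    print(n,manip.camera_info(n))
E
```

```text
pics
{'clock': 0.0, 'joints': array([-6.66038420e-02,  3.00436440e-01,  1.52160831e+00, -3.35407629e-05,
        1.32072283e+00, -6.65866753e-02]), 'qd': array([-0.00136322,  0.00063443,  0.0017814 ,  0.00038948, -0.00026901,
       -0.00020885]), 'effort': array([-1.53750298e-03, -5.31805658e+01, -3.52735734e+01,  7.07558286e-02,
        2.43994006e-02, -4.79655944e-05]), 'eef_pos': array([5.49748553e+02, 3.72537610e-03, 2.29893816e+02]), 'eef_rot': array([-3.14154689e+00,  1.17448019e-03, -8.82020522e-06]), 'wrist_force': array([0.43898235, 0.95108966, 0.23714549]), 'moment': array([-0.03448412,  0.01870691, -0.04923142]), 'finger_gap': 93.90497059643373}
scene {'intrinsics': array([[467.72371074,   0.        , 278.18160754],
       [  0.        , 467.72371074, 211.45002855],
       [  0.        ,   0.        ,   1.        ]]), 'dist': array([0.02855694, 0.        , 0.        , 0.        , 0.        ]), 'extrinsics': array([[ 4.97905766e-01,  8.67207504e-01,  6.40254528e-03,
        -2.53804260e+02],
       [ 6.05580978e-01, -3.42389714e-01, -7.18359912e-01,
        -3.12998410e+02
[... 694 characters left out ...]
,
       [ 0.00000000e+00,  0.00000000e+00,  0.00000000e+00,
         1.00000000e+00]])}
wrist {'intrinsics': array([[298.49571829,   0.        , 282.26397006],
       [  0.        , 298.49571829, 213.86711847],
       [  0.        ,   0.        ,   1.        ]]), 'dist': array([-0.00474402,  0.        ,  0.        ,  0.        ,  0.        ]), 'hand_eye': array([[ 9.99999984e-01, -4.23694699e-05,  1.72586860e-04,
         4.02190137e-02],
       [-4.26759453e-06,  9.65157405e-01,  2.61669991e-01,
        -7.58381164e+01],
       [-1.77660305e-04, -2.61669987e-01,  9.65157389e-01,
        -1.55111325e+02],
       [ 0.00000000e+00,  0.00000000e+00,  0.00000000e+00,
         1.00000000e+00]])}
```

View pics/scene0.png

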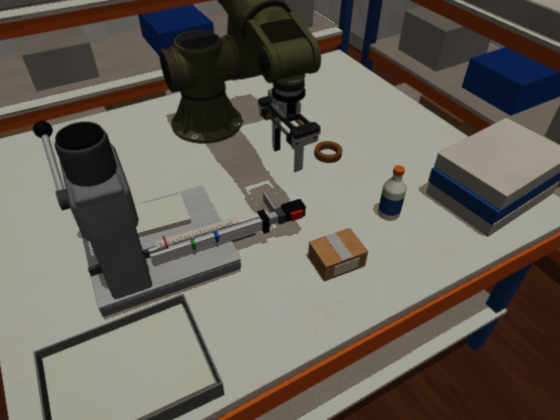

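View pics/side0.png

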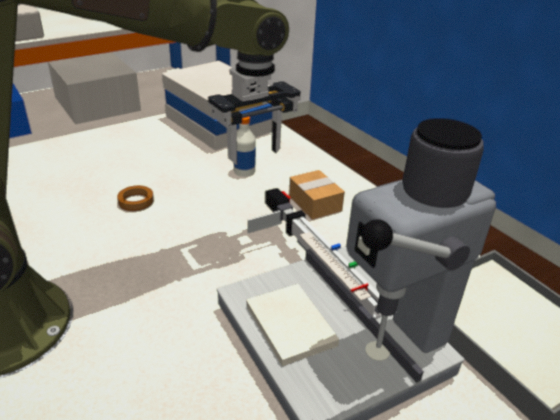

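View pics/wrist0.png

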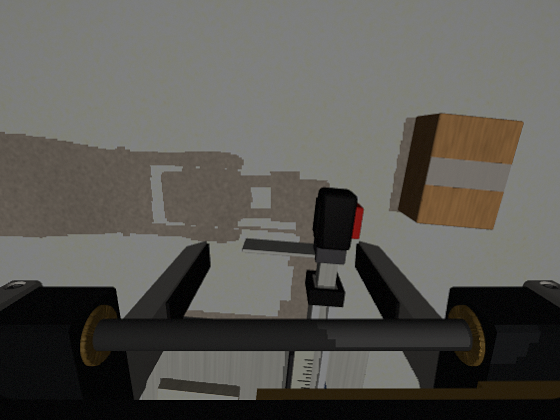

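The wrist view shows the grip at about (335,215), with the red button on its right at (358,220). In the scene view the pointer is near (165,242), green near (193,243) and blue near (216,236). Next I'll measure them.

```bash
cat > h.py <<'E'
import numpy as np,cv2
from cell import manip
from scipy.spatial.transform import Rotation as R
def cam_T(n,st=None):
    i=manip.camera_info(n)
    if n!="wrist":
        T=np.linalg.inv(i["extrinsics"])
    else:
        T=np.eye(4);T[:3,:3]=R.from_euler('xyz',st["eef_rot"]).as_matrix();T[:3,3]=st["eef_pos"];T=T@i["hand_eye"]
    return i,T
def ray(n,uv,st=None):
    i,T=cam_T(n,st)
    x=cv2.undistortPoints(np.array([[uv]],float),i["intrinsics"],i["dist"])[0,0]
    return T[:3,3],T[:3,:3]@np.array([x[0],x[1],1])
def plane(n,uv,z,st=None):
    o,d=ray(n,uv,st);return o+d*(z-o[2])/d[2]
def tri(r1,r2):
    (o1,d1),(o2,d2)=r1,r2
    s=np.linalg.lstsq(np.stack([d1,-d2],1),o2-o1,rcond=None)[0]
    a,b=o1+s[0]*d1,o2+s[1]*d2
    return (a+b)/2,np.linalg.norm(a-b)
def blobs(p,name,roi=None,mn=8):
    hsv=cv2.cvtColor(p,cv2.COLOR_RGB2HSV);h,s,v=[hsv[...,k].astype(int) for k in range(3)]
    m={'red':((h<8)|(h>172))&(s>150)&(v>70),'green':(h>45)&(h<85)&(s>110)&(v>40),'blue':(h>100)&(h<130)&(s>130)&(v>60)}[name]
    if roi: 
        k=np.zeros_like(m);k[roi[1]:roi[3],roi[0]:roi[2]]=1;m=m&k
    n,l,st,c=cv2.connectedComponentsWithStats(m.astype(np.uint8))
    return [(c[i].round(2),st[i].tolist()) for i in range(1,n) if st[i][4]>=mn]
E
python3 - <<'E'
from h import *
for n,roi in [("scene",(130,180,320,270)),("side",(250,180,380,310)),("wrist",None)]:
    f=np.load(n+"0.npz");p,d=f["p"],f["d"]
    for c in ["red","green","blue"]:
        for b in blobs(p,c,roi): print(n,c,b, d[int(b[0][1]),int(b[0][0])])
p=np.load("scene0.npz")["p"][170:280,130:320]; q=np.load("side0.npz")["p"][180:300,250:390]
cv2.imwrite("pics/sc.png",cv2.resize(p[:,:,::-1],None,fx=4,fy=4,interpolation=2)); cv2.imwrite("pics/sd.png",cv2.resize(q[:,:,::-1],None,fx=5,fy=5,interpolation=2))
E
```

```text
scene red (array([296.51, 211.78]), [291, 209, 12, 6, 41]) 1211.3335
scene red (array([164.79, 240.71]), [163, 236, 5, 10, 14]) 1120.5648
scene green (array([192.76, 242.64]), [191, 239, 5, 10, 25]) 1118.5398
scene blue (array([216.09, 234.04]), [214, 231, 5, 8, 23]) 1138.5577
side red (array([285.79, 194.79]), [281, 192, 10, 7, 28]) 1180.2739
side red (array([359.88, 287.27]), [351, 284, 17, 8, 40]) 914.8041
side green (array([352.59, 263.97]), [349, 261, 8, 6, 34]) 968.5501
side blue (array([335.63, 246.23]), [332, 244, 8, 5, 30]) 1011.5832
wrist red (array([357.19, 222.52]), [352, 207, 11, 32, 221]) 302.60486
```

View pics/sc.png

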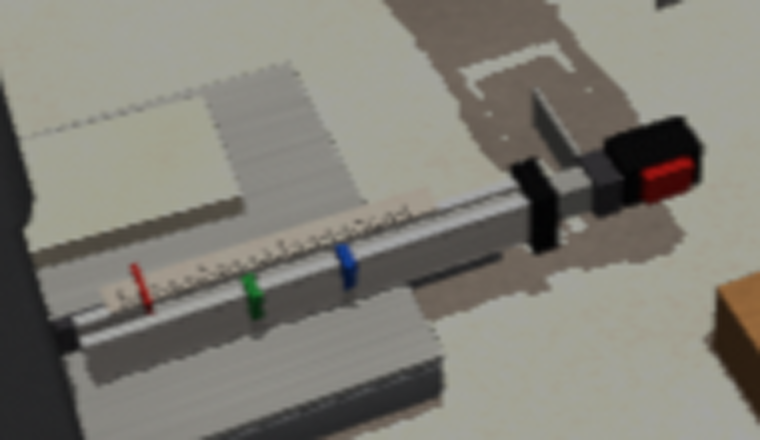

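View pics/sd.png

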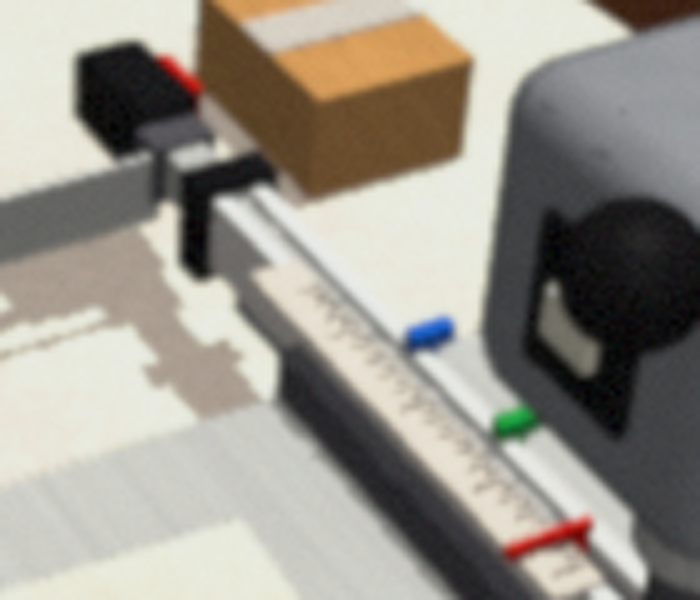

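```bash
python3 - <<'E'
from h import *
st=manip.read_state()
S=lambda u,v:(130+u/4,170+v/4)
D=lambda u,v:(250+u/5,180+v/5)
def t(nm,a,b): print(nm,*[x.round(1) if hasattr(x,'round') else x for x in tri(ray("scene",a),ray("side",b))])
t("green",S(250,283),D(515,421)); t("blue",S(344,253),D(430,333)); t("pointer",S(141,287),D(546,538))
t("button",(296.5,211.8),(285.8,194.8))
for n,u in (("scene",S(141,287)),("side",D(546,538))): print("ptr z102",n,plane(n,u,102).round(1))
for n,u in (("scene",S(250,281)),("side",D(515,420))): print("grn z106",n,plane(n,u,106).round(1))
# grip from wrist: depth cloud, black grip top at z~100
f=np.load("wrist0.npz");p,d=f["p"],f["d"]
i,T=cam_T("wrist",st)
vv,uu=np.mgrid[0:420,0:560]
x=cv2.undistortPoints(np.stack([uu,vv],-1).reshape(-1,1,2).astype(float),i["intrinsics"],i["dist"]).reshape(420,560,2)
P=np.concatenate([x,np.ones((420,560,1))],-1)*d[...,None]@T[:3,:3].T+T[:3,3]
np.save("wP.npy",P)
blk=(p.max(-1)<45)&(uu>300)&(uu<375)&(vv>180)&(vv<255)&(P[...,2]>94)&(P[...,2]<106)
q=P[blk];print(len(q),np.percentile(q,[1,50,99],axis=0).round(1)); 
r=cv2.minAreaRect(q[:,:2].astype(np.float32));print(r, cv2.boxPoints(r).round(1).tolist())
red=blobs(p,"red")[0];print("button centroid plane81",plane("wrist",red[0],81,st).round(1), P[222,357].round(1))
# carton
c=(uu>395)&(P[...,2]>50)&(P[...,2]<70);print("carton",np.percentile(P[c],[1,99],axis=0).round(1))
# sleeve edges direction / stop plate
c=(P[...,2]>40)&(P[...,2]<110)&(uu>235)&(uu<310)&(vv>230)&(vv<260);print("plate",np.percentile(P[c],[1,99],axis=0).round(1))
f=np.load("scene0.npz")
print("bottle",plane("scene",(391,215),0).round(0),"cap",plane("scene",(399,171),165).round(0))
E
```

```text
green [ 593.1 -286.6  101. ] 3.9
blue [ 598.9 -227.9  101.3] 4.5
pointer [ 561.7 -342.6   99.6] 1.1
button [625.6 -13.8  95. ] 3.3
ptr z102 scene [ 563.6 -342.6  102. ]
ptr z102 side [ 559.6 -345.1  102. ]
grn z106 scene [ 594.7 -285.3  106. ]
grn z106 side [ 588.8 -292.8  106. ]
2059 [[584.4 -38.2  95.1]
 [602.4  -7.6 100.7]
 [621.   19.5 102.4]]
((602.4633178710938, -10.93027114868164), (62.08735275268555, 36.8532829284668), 85.15411376953125) [[581.5, -40.29999923706055], [618.2000122070312, -43.400001525878906], [623.4000244140625, 18.399999618530273], [586.7000122070312, 21.600000381469727]]
button centroid plane81 [629.6 -16.2  81. ] [625.6 -11.3  95.2]
carton [[703.9 -25.3  52.3]
 [796.9  92.   63.3]]
plate [[507.2 -51.5  52.7]
 [579.5 -43.2  88.1]]
bottle [686. 270.   0.] cap [686. 259. 165.]
```

>>> apply_moves(series=[[[0,-4,1],[-0.1,0,0],100],[[0,-8,2],[-0.2,0,0],100],[[0,-12,3],[-0.3,0,0],100],[[0,-14,4],[-0.35,0,0],100],[[0,-14,4],[-0.35,0,0],100],[[0,-14,4],[-0.35,0,0],100],[[0,-14,4],[-0.35,0,0],100],[[0,-14,4],[-0.35,0,0],100],[[0,-14,4],[-0.35,0,0],100],[[0,-14,4],[-0.35,0,0],100]])

```text
clock: 1.4
eef_pos: [550.0, -139.9, 270.4]
eef_rot: [2.792, 0.0, 0.0]
wrist_force: [-0.4, -0.4, 0.3]
finger_gap: 93.9
```

```bash
python3 - <<'E'
from h import *
st=manip.read_state();p,d=manip.camera("wrist");np.savez("wrist1.npz",p=p,d=d,pos=st["eef_pos"],rot=st["eef_rot"])
print(st["clock"],st["eef_pos"],st["eef_rot"],np.abs(st["qd"]).max())
cv2.imwrite("pics/w1.png",p[:,:,::-1])
for c in ["red","green","blue"]: print(c,blobs(p,c))
E
```

```text
1.4 [ 549.99373223 -139.93855552  270.4072893 ] [2.79169980e+00 6.63670230e-05 5.88893891e-05] 0.0014991874085665776
red [(array([373.79,  11.08]), [368, 0, 13, 24, 210]), (array([290.32, 285.52]), [278, 284, 25, 4, 56])]
green [(array([316.88, 255.49]), [310, 251, 15, 8, 69])]
blue [(array([324.69, 219.14]), [317, 216, 16, 7, 86])]
```

View pics/w1.png

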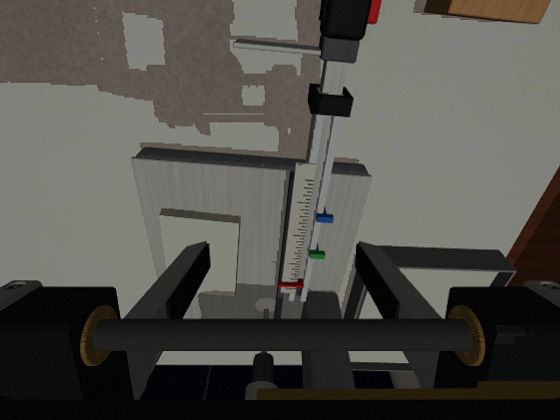

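The view is clear: pointer at (290,285), green at (317,255), blue at (325,219), and the grip at the top edge near (345,15). Zooming in for accurate edges.

```bash
python3 - <<'E'
from h import *
f=np.load("wrist1.npz");p=f["p"]
q=p[195:305,250:350];cv2.imwrite("pics/w1z.png",cv2.resize(q[:,:,::-1],(500,550),interpolation=2))
q=p[60:205,270:370];cv2.imwrite("pics/w1y.png",cv2.resize(q[:,:,::-1],(400,580),interpolation=2))
E
```

```text
(no output)
```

View pics/w1z.png

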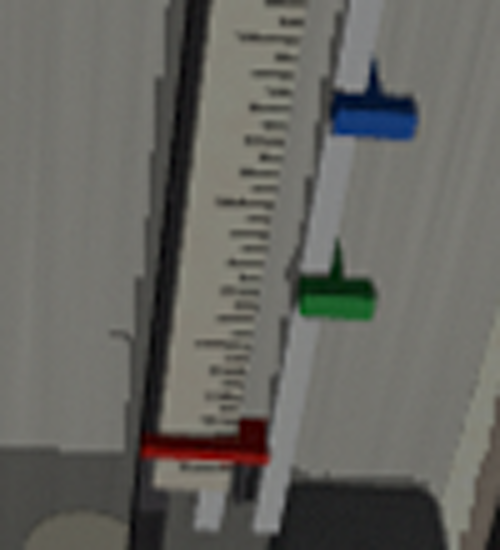

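View pics/w1y.png

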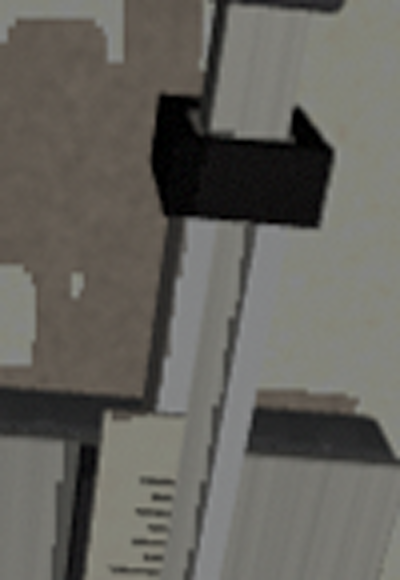

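```bash
python3 - <<'E'
from h import *
f=np.load("wrist1.npz");p,d=f["p"],f["d"];st=dict(eef_pos=f["pos"],eef_rot=f["rot"])
i,T=cam_T("wrist",st)
vv,uu=np.mgrid[0:420,0:560]
x=cv2.undistortPoints(np.stack([uu,vv],-1).reshape(-1,1,2).astype(float),i["intrinsics"],i["dist"]).reshape(420,560,2)
P=np.concatenate([x,np.ones((420,560,1))],-1)*d[...,None]@T[:3,:3].T+T[:3,3]
for c,u in (("g",314),("g",320),("b",321),("b",328)):
    r=range(247,262) if c=="g" else range(211,226)
    print(c,u);print([(v,p[v,u].tolist(),P[v,u].round(1).tolist()) for v in r])
for u in (284,300): print("ptr",u,[(v,p[v,u].tolist(),P[v,u].round(1).tolist()) for v in range(277,291)])
# white rule edge line & sleeve strip: right sleeve strip edges per row on z 100
g=cv2.cvtColor(p,cv2.COLOR_RGB2GRAY)
for v in range(120,300,12): print(v,g[v,280:345:1].tolist()) if v in(168,204,240,276) else 0
E
```

```text
g 314
[(247, [133, 135, 134], [592.1, -279.3, 93.0]), (248, [137, 137, 138], [592.2, -281.1, 92.9]), (249, [101, 99, 99], [592.3, -283.1, 92.7]), (250, [38, 47, 36], [592.0, -282.1, 95.7]), (251, [5, 38, 14], [591.9, -282.4, 97.4]), (252, [5, 38, 13], [591.5, -281.4, 100.4]), (253, [6, 34, 13], [591.4, -281.4, 102.4]), (254, [27, 86, 39], [591.5, -283.5, 102.0]), (255, [31, 100, 46], [591.5, -284.6, 102.7]), (256, [28, 95, 42], [591.7, -286.4, 102.7]), (257, [24, 94, 38], [591.9, -288.7, 102.1]), (258, [78, 99, 79], [598.7, -334.8, 55.6]), (259, [110, 111, 106], [598.7, -335.6, 57.0]), (260, [116, 115, 110], [598.9, -338.6, 56.1]), (261, [113, 113, 107], [599.0, -340.2, 56.6])]
g 320
[(247, [117, 117, 111], [606.2, -312.1, 56.0]), (248, [118, 116, 112], [606.3, -313.9, 56.1]), (249, [121, 119, 114], [606.6, -316.4, 55.6]), (250, [79, 86, 76], [599.9, -282.2, 95.7]), (251, [18, 44, 23], [599.7, -282.0, 97.9]), (252, [8, 40, 17], [599.5, -282.2, 99.5]), (253, [8, 38, 13], [599.3, -282.1, 101.5]), (254, [23, 76, 35], [599.4, -283.8, 101.6]), (255, [27, 95, 43], [599.5, -284.9, 102.3]), 
[... 3492 characters left out ...]
6, 114, 115, 115, 114, 115, 113, 117, 118, 119, 117, 113]
240 [75, 73, 42, 17, 31, 25, 64, 126, 130, 127, 129, 128, 128, 131, 130, 131, 131, 132, 134, 134, 134, 136, 132, 122, 117, 112, 114, 116, 117, 107, 64, 88, 136, 133, 132, 132, 133, 127, 114, 116, 117, 115, 114, 118, 121, 118, 115, 117, 117, 116, 115, 116, 119, 121, 120, 114, 114, 118, 117, 116, 120, 121, 120, 116, 116]
276 [25, 33, 80, 134, 129, 128, 128, 128, 126, 126, 128, 127, 130, 121, 78, 79, 81, 99, 118, 111, 112, 113, 114, 103, 77, 130, 133, 133, 132, 131, 126, 111, 115, 114, 112, 113, 115, 117, 115, 114, 115, 115, 115, 115, 115, 116, 114, 112, 114, 114, 116, 117, 114, 116, 114, 112, 113, 112, 113, 115, 115, 114, 113, 111, 133]
```

```bash
python3 - <<'E'
from h import *
f=np.load("wrist1.npz");p,d=f["p"],f["d"];st=dict(eef_pos=f["pos"],eef_rot=f["rot"])
g=cv2.cvtColor(p,cv2.COLOR_RGB2GRAY).astype(float)
# left edge of the sleeve's right strip: dark slot line minimum -> bright crossing
rows=[v for v in range(165,280,3) if not (208<v<228 or 246<v<262)]
def fit(side,z):
    pts=[]
    for v in rows:
        c=int(np.interp(v,[168,276],[323.5,304]))
        seg=g[v,c-4:c+14]
        k=np.argmin(seg[:7])
        for j in range(k,16):
            if seg[j]<100<=seg[j+1]: break
        pts.append(plane("wrist",(c-4+j+(100-seg[j])/(seg[j+1]-seg[j]),v),z,st)[:2])
    return np.array(pts)
a=fit(0,97)
for it in range(3):
    k=np.polyfit(a[:,1],a[:,0],1);r=a[:,0]-np.polyval(k,a[:,1]);a=a[np.abs(r)<2*r.std()+.3]
print("strip",k,r.std(),len(a))
a=[]
for v in range(170,280,3):  # rule left edge
    s=g[v,275:305]
    for j in range(29):
        if s[j]<90<=s[j+1] and s[j:j+2].min()<90 and g[v,275+j+4]>120 and g[v,275+j+10]>115:
            a.append(plane("wrist",(275+j+(90-s[j])/(s[j+1]-s[j]),v),96,st)[:2]);break
a=np.array(a);
for it in range(3):
    k=np.polyfit(a[:,1],a[:,0],1);r=a[:,0]-np.polyval(k,a[:,1]);a=a[np.abs(r)<2*r.std()+.3]
print("rule",k,r.std(),len(a))
for s in (.07,.08,.085,.09,.1):
    u=np.array([s,1])/np.hypot(s,1);gr=np.array([595,-285.9])
    print(s,(gr-[552.5,-342.1])@u,(gr-[575.5,-343.4])@u)
E
```

```text
strip [8.41033775e-02 6.09335030e+02] 0.12340607643676643 28
rule [8.45179415e-02 5.77809361e+02] 0.1075793270195055 30
0.07 59.0305518806058 58.72130860079185
0.08 59.41019060075309 58.87191035034354
0.085 59.59759118227917 58.94494462471352
0.09 59.783365691564846 59.016465373655514
0.1 60.149998148193895 59.15496095798386
```

>>> apply_moves(series=[[[0,4,0],[0.15,-0.006,-0.035],100],[[2,8,0],[0.3,-0.0125,-0.07],100],[[5.3,12,-3],[0.35,-0.0147,-0.0834],100],[[5.3,13,-7],[0.35,-0.0147,-0.0834],100],[[5.3,13,-10],[0.35,-0.0147,-0.0834],100],[[5.3,13,-10],[0.35,-0.0147,-0.0834],100],[[5.3,13,-10],[0.35,-0.0147,-0.0834],100],[[5.3,13,-10],[0.35,-0.0147,-0.0834],100],[[5.3,13,-10],[0.35,-0.0147,-0.0834],100],[[5.3,13,-10],[0.35,-0.0147,-0.0834],100]])

```text
clock: 2.7
eef_pos: [603.1, -10.0, 170.9]
eef_rot: [-3.141, -0.001, -0.084]
wrist_force: [0.5, 0.6, -0.3]
finger_gap: 94.2
```

```bash
python3 - <<'E'
from h import *
st=manip.read_state();p,d=manip.camera("wrist");np.savez("wrist2.npz",p=p,d=d,pos=st["eef_pos"],rot=st["eef_rot"])
print(st["clock"],st["eef_pos"],st["eef_rot"],np.abs(st["qd"]).max())
cv2.imwrite("pics/w2.png",p[:,:,::-1])
i,T=cam_T("wrist",st)
vv,uu=np.mgrid[0:420,0:560]
x=cv2.undistortPoints(np.stack([uu,vv],-1).reshape(-1,1,2).astype(float),i["intrinsics"],i["dist"]).reshape(420,560,2)
P=np.concatenate([x,np.ones((420,560,1))],-1)*d[...,None]@T[:3,:3].T+T[:3,3]
# local grip axes
s,c=np.sin(.084),np.cos(.084)
L=np.stack([(P[...,0]-603)*c-(P[...,1]+10)*s,(P[...,0]-603)*s+(P[...,1]+10)*c,P[...,2]],-1)
m=(p.max(-1)<60)&(np.abs(L[...,0])<30)&(np.abs(L[...,1])<60)&(L[...,2]>96)&(L[...,2]<106)
print("top",m.sum(),np.percentile(L[m],[0.5,2,50,98,99.5],axis=0).round(1))
h=cv2.cvtColor(p,cv2.COLOR_RGB2HSV);r=((h[...,0]<8)|(h[...,0]>172))&(h[...,1]>150)&(np.abs(L[...,0])<40)&(np.abs(L[...,1])<60)
print("red",r.sum(),np.percentile(L[r],[2,50,98],axis=0).round(1) if r.any() else 0)
E
```

```text
2.7 [603.08289281 -10.04614826 170.86088228] [-3.14139748e+00 -5.47667592e-04 -8.42981017e-02] 0.004700216191315236
top 3162 [[-18.3 -28.4  96.2]
 [-17.2 -27.   96.5]
 [  0.8   2.6 100.6]
 [ 18.1  28.8 102.1]
 [ 18.9  29.7 102.5]]
red 489 [[-18.5 -15.8  79.8]
 [ 22.    4.3  95.9]
 [ 26.6  23.9 279.9]]
```

View pics/w2.png

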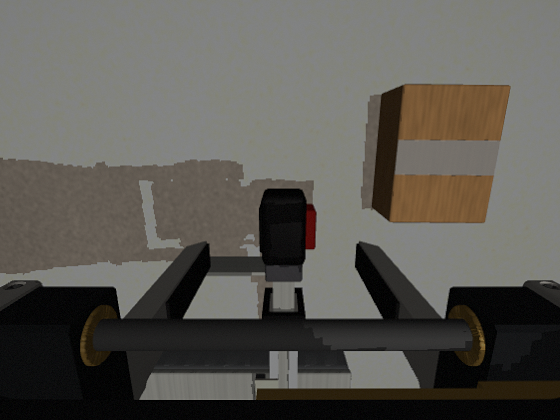

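>>> apply_moves(series=[[[0,0.1,-3],[0,0,0],100],[[0,0.1,-6],[0,0,0],100],[[0,0.1,-8.3],[0,0,0],100],[[0,0.1,-8.3],[0,0,0],100],[[0,0.1,-8.3],[0,0,0],62],[[0,0.1,-8.3],[0,0,0],62],[[0,0.1,-8.3],[0,0,0],62],[[0,0.1,-8.3],[0,0,0],62],[[0,0.1,-8.3],[0,0,0],62],[[0,0.1,-8.3],[0,0,0],62]], grip_force=25)

```text
clock: 4.0
eef_pos: [603.0, -9.0, 87.5]
eef_rot: [-3.141, 0.0, -0.084]
wrist_force: [-0.3, -0.6, 1.0]
finger_gap: 58.3
```

>>> apply_moves(series=[[[0,0,0],[0,0,0],0],[[0,0,0],[0,0,0],0],[[0,0,0],[0,0,0],0],[[0,0,0],[0,0,0],0],[[0,0,0],[0,0,0],0],[[0,0,0],[0,0,0],0],[[0,0,0],[0,0,0],0],[[0,0,0],[0,0,0],0],[[0,0,0],[0,0,0],0],[[0,0,0],[0,0,0],0]], grip_force=25)

```text
clock: 5.25
eef_pos: [603.6, -9.0, 87.5]
eef_rot: [-3.141, -0.002, -0.084]
wrist_force: [6.4, 0.4, -3.0]
finger_gap: 39.1
```

Gap is 39.1 mm, so the button is in. Drawing out about 59 mm along the arm axis, with a 0.5 mm sideways correction for the 6 N side load.

>>> apply_moves(series=[[[0.05,0,0],[0,0,0],0],[[0.08,0.4,0],[0,0,0],0],[[0.15,1.2,0],[0,0,0],0],[[0.22,2.0,0],[0,0,0],0],[[0.29,2.8,0],[0,0,0],0],[[0.355,3.6,0],[0,0,0],0],[[0.42,4.4,0],[0,0,0],0],[[0.49,5.2,0],[0,0,0],0],[[0.54,5.8,0],[0,0,0],0],[[0.545,5.9,0],[0,0,0],0]], grip_force=25)

```text
clock: 6.5
eef_pos: [608.7, 50.7, 87.5]
eef_rot: [-3.141, -0.001, -0.084]
wrist_force: [5.1, -1.7, -1.1]
finger_gap: 38.9
```

```bash
python3 - <<'E'
from h import *
for n in ("scene","side"):
    p,d=manip.camera(n); np.savez(n+"3.npz",p=p,d=d)
st=manip.read_state();print({k:np.round(st[k],3) for k in("clock","eef_pos","eef_rot","wrist_force","moment","finger_gap")})
p=np.load("scene3.npz")["p"][205:275,150:260]; q=np.load("side3.npz")["p"][230:290,310:390]
cv2.imwrite("pics/sc3.png",cv2.resize(p[:,:,::-1],None,fx=7,fy=7,interpolation=0)); cv2.imwrite("pics/sd3.png",cv2.resize(q[:,:,::-1],None,fx=9,fy=9,interpolation=0))
for n,roi in [("scene",(130,180,250,270)),("side",(300,220,380,310))]:
    p=np.load(n+"3.npz")["p"]
    for c in("red","green","blue"): print(n,c,blobs(p,c,roi,5))
E
```

```text
{'clock': np.float64(6.6), 'eef_pos': array([608.678,  50.763,  87.492]), 'eef_rot': array([-3.141e+00, -1.000e-03, -8.400e-02]), 'wrist_force': array([ 6.929,  0.764, -1.136]), 'moment': array([ 0.079, -1.026,  0.032]), 'finger_gap': np.float64(38.985)}
scene red [(array([189.21, 233.64]), [187, 229, 5, 9, 14])]
scene green [(array([192.76, 243.  ]), [190, 239, 6, 10, 29])]
scene blue [(array([216.12, 234.32]), [214, 231, 5, 8, 25])]
side red [(array([341.45, 267.45]), [333, 265, 16, 7, 42])]
side green [(array([353.09, 263.88]), [350, 261, 8, 6, 32])]
side blue [(array([335.63, 246.23]), [332, 244, 8, 5, 30])]
```

View pics/sc3.png

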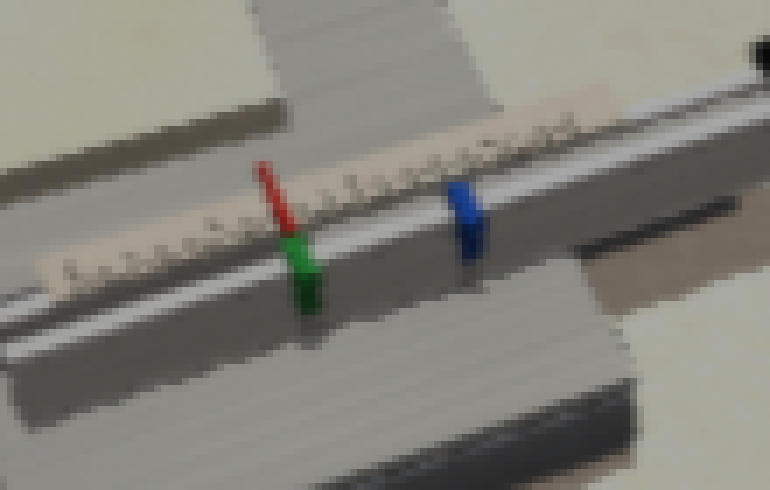

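View pics/sd3.png

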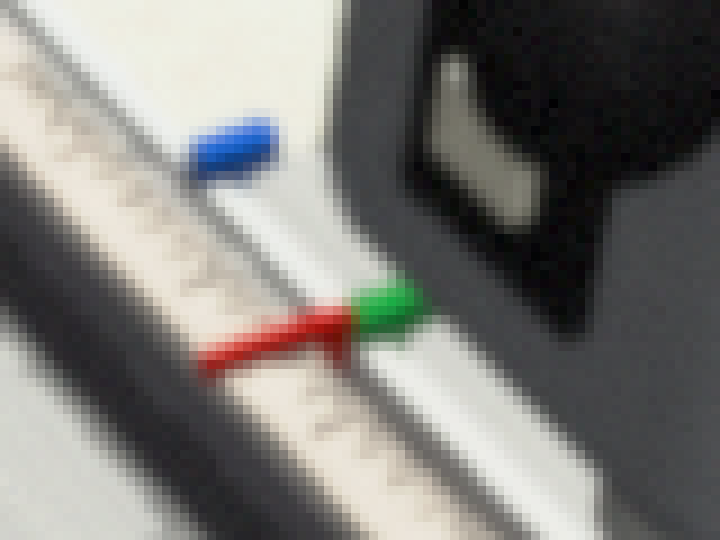

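```bash
python3 - <<'E'
from h import *
u=np.array([np.sin(.0842),np.cos(.0842)])
for n,ra,rb in (("scene",(150,225,180,250),(180,220,200,250)),("side",(340,275,375,300),(325,255,360,275))):
    p0=np.load(n+"0.npz")["p"];p3=np.load(n+"3.npz")["p"]
    r0=blobs(p0,"red",ra,5);r3=blobs(p3,"red",rb,5)
    print(n,"ptr move",(plane(n,r3[0][0],102)-plane(n,r0[0][0],102))[:2]@u)
    hsv=cv2.cvtColor(p3,cv2.COLOR_RGB2HSV)
    for v0 in (60,110,140):
        out=[]
        for lo,hi,roi in ((172,188,rb),(45,85,(180,225,380,285))):
            h=hsv[...,0].astype(int);h=np.where(h<20,h+180,h)
            m=(h>lo)&(h<hi)&(hsv[...,1]>100)&(hsv[...,2]>v0)
            k=np.zeros_like(m);k[roi[1]:roi[3],roi[0]:roi[2]]=1;yx=np.argwhere(m&k)
            out.append(np.array([plane(n,(b,a),102.5)[:2] for a,b in yx]) if len(yx) else None)
        if out[0] is not None and out[1] is not None:
            R_,G=out;print(n,v0,len(R_),len(G),"along: red",np.round([*(np.percentile(R_@u,[5,95])),(R_@u).mean()],1),"green",np.round([*(np.percentile(G@u,[5,95])),(G@u).mean()],1))
E
```

```text
scene ptr move 59.78399278013616
scene 60 22 21 along: red [-236.1 -231.8 -233.9] green [-238.4 -231.4 -235.1]
scene 110 20 8 along: red [-235.6 -231.8 -233.7] green [-236.3 -232.2 -234. ]
side ptr move 59.49046867111225
side 60 66 33 along: red [-244.2 -232.8 -237.3] green [-243.4 -233.5 -238.6]
side 110 61 22 along: red [-242.7 -232.8 -236.9] green [-240.5 -233.4 -236.9]
side 140 45 15 along: red [-238.5 -232.5 -235.5] green [-238.5 -233.2 -236. ]
```

Both cameras put the pointer 0 to 1 mm past the middle of the green marker. I'll ease back 0.5 mm, relieve the sideways load, and let it settle.

>>> apply_moves(series=[[[0.03,-0.03,0],[0,0,0],0],[[0.06,-0.05,0],[0,0,0],0],[[0.06,-0.05,0],[0,0,0],0],[[0.06,-0.05,0],[0,0,0],0],[[0.06,-0.05,0],[0,0,0],0],[[0.06,-0.05,0],[0,0,0],0],[[0.06,-0.05,0],[0,0,0],0],[[0.06,-0.05,0],[0,0,0],0],[[0.06,-0.05,0],[0,0,0],0],[[0.06,-0.05,0],[0,0,0],0]], grip_force=25)

```text
clock: 7.85
eef_pos: [608.7, 49.5, 87.5]
eef_rot: [-3.141, 0.001, -0.084]
wrist_force: [-5.2, 2.8, 5.9]
finger_gap: 38.7
```

```bash
python3 - <<'E'
from h import *
u=np.array([np.sin(.0842),np.cos(.0842)])
for n,rb in (("scene",(180,220,200,250)),("side",(325,255,360,275))):
    p,d=manip.camera(n);cv2.imwrite(f"pics/{n}4.png",p[:,:,::-1]);hsv=cv2.cvtColor(p,cv2.COLOR_RGB2HSV)
    for v0 in(110,140):
        out=[]
        for lo,hi,roi in ((172,188,rb),(45,85,(180,225,380,285))):
            h=hsv[...,0].astype(int);h=np.where(h<20,h+180,h)
            m=(h>lo)&(h<hi)&(hsv[...,1]>100)&(hsv[...,2]>v0)
            k=np.zeros_like(m);k[roi[1]:roi[3],roi[0]:roi[2]]=1
            out.append(np.mean([plane(n,(b,a),102.5)[:2]@u for a,b in np.argwhere(m&k)]) if (m&k).any() else np.nan)
        print(n,v0,out[0]-out[1])
st=manip.read_state();print({k:np.round(st[k],3) for k in("clock","eef_pos","qd","wrist_force","moment","finger_gap")})
E
```

```text
scene 110 -1.1300806863909543
scene 140 nan
side 110 -1.5230226218408802
side 140 -0.8670457340459734
{'clock': np.float64(7.95), 'eef_pos': array([608.753,  49.514,  87.468]), 'qd': array([-0.   ,  0.   , -0.001,  0.   , -0.001,  0.002]), 'wrist_force': array([-5.22 ,  1.571,  4.434]), 'moment': array([0.406, 0.896, 0.049]), 'finger_gap': np.float64(38.987)}
```

View pics/side4.png

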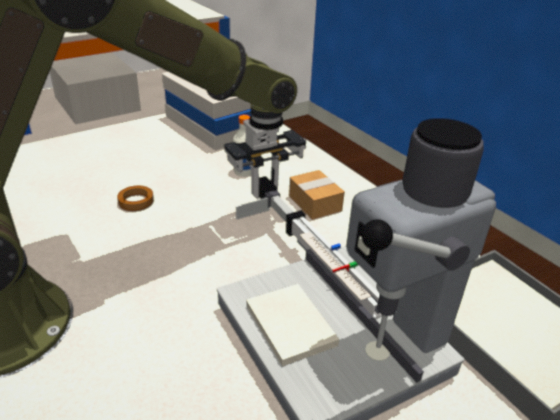

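Pointer now reads about 1 mm short, so I'll nudge it forward and take off half of the sideways shift.

>>> apply_moves(series=[[[-0.01,0.03,0],[0,0,0],0],[[-0.025,0.06,0],[0,0,0],0],[[-0.025,0.06,0],[0,0,0],0],[[-0.025,0.06,0],[0,0,0],0],[[-0.025,0.06,0],[0,0,0],0],[[-0.025,0.06,0],[0,0,0],0],[[-0.025,0.06,0],[0,0,0],0],[[-0.025,0.06,0],[0,0,0],0],[[-0.025,0.06,0],[0,0,0],0],[[-0.025,0.06,0],[0,0,0],0]], grip_force=25)

```text
clock: 9.2
eef_pos: [608.8, 50.1, 87.5]
eef_rot: [-3.141, 0.0, -0.084]
wrist_force: [-4.4, -0.8, 5.1]
finger_gap: 39.2
```

```bash
python3 - <<'E'
from h import *
u=np.array([np.sin(.0842),np.cos(.0842)])
for n,rb in (("scene",(180,220,200,250)),("side",(325,255,360,275))):
    p,d=manip.camera(n);cv2.imwrite(f"pics/{n}5.png",p[:,:,::-1]);hsv=cv2.cvtColor(p,cv2.COLOR_RGB2HSV)
    for v0 in(110,140):
        out=[]
        for lo,hi,roi in ((172,188,rb),(45,85,(180,225,380,285))):
            h=hsv[...,0].astype(int);h=np.where(h<20,h+180,h)
            m=(h>lo)&(h<hi)&(hsv[...,1]>100)&(hsv[...,2]>v0)
            k=np.zeros_like(m);k[roi[1]:roi[3],roi[0]:roi[2]]=1
            out.append(np.mean([plane(n,(b,a),102.5)[:2]@u for a,b in np.argwhere(m&k)]) if (m&k).any() else np.nan)
        print(n,v0,out[0]-out[1])
    if n=="side": cv2.imwrite("pics/sd5.png",cv2.resize(p[230:290,310:390,::-1],None,fx=9,fy=9,interpolation=2))
st=manip.read_state();print({k:np.round(st[k],3) for k in("clock","eef_pos","qd","wrist_force","finger_gap")})
E
```

```text
scene 110 -0.5999752527553994
scene 140 nan
side 110 -0.8163320927434086
side 140 -0.3160114967347738
{'clock': np.float64(9.3), 'eef_pos': array([608.746,  50.073,  87.437]), 'qd': array([-0.001,  0.001, -0.   , -0.   ,  0.   , -0.002]), 'wrist_force': array([-4.286, -0.417,  5.226]), 'finger_gap': np.float64(39.209)}
```

View pics/sd5.png

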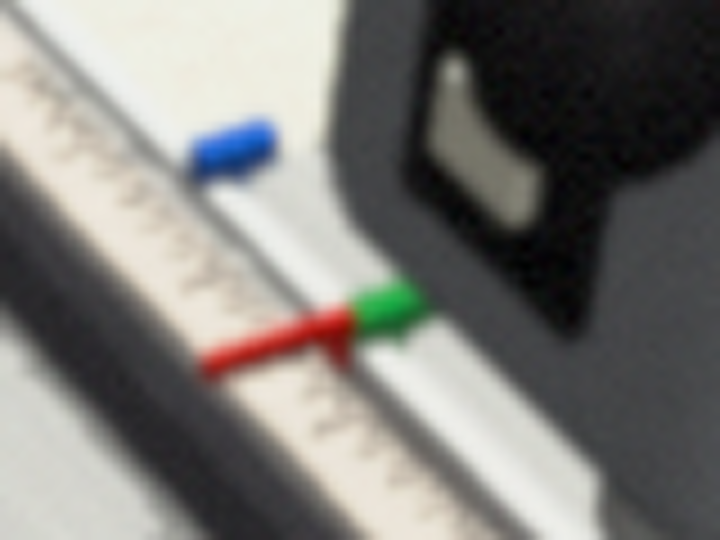

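The pointer tip meets the middle of the green clip, near zoomed pixel (355,310). The arm is still and the gap is 39.2 mm with the button in. Handing in.

```bash
python3 -c "
from cell import manip
print(manip.sign_off()); s=manip.read_state(); print(s['clock'],s['eef_pos'],s['finger_gap'])"
```

```text
the job is handed in; nothing more can be done
None
the job is handed in; nothing more can be done
```

I pinched the grip with 25 N, which squeezed the lock button in, and drew the arm out about 59 mm to the green marker. I handed in at 9.3 s with the gripper still holding it there; hand-in gives no verdict, so I can't confirm it passed.

- **Pointer:** at the last check the scene camera put it 0.6 mm short of the middle of the green marker. The side camera put it 0.3 to 0.8 mm short. Hand travel gives about 59.3 mm drawn, against 59.2 mm needed as measured beforehand with the wrist camera.
- **Adjustments:** the first draw ended slightly past the mark by most readings. A correction back went too far and left it about 1 mm short, so I nudged it forward again.
- **Grip:** the fingers were 39.2 mm apart, which fits the button being fully in (40 mm nominal). I judged this from the gap, because the button position and the force on each finger can't be read directly.
- **Stillness:** the joints were at rest within sensor noise.
- **Side load:** about 4 N sideways and 5 N vertical remained at the wrist; I eased the sideways part but could not remove it.
- **Other things on the bench:** I never came near the bottle, tape, carton or cards. The late side-camera view showed nothing out of place, but I did not measure their positions again at the end.

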